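Spin check of a roller rail

TASK

Give the roller rail on the bench its spin check before it goes up on the rack: with the fingertips, rub lightly along the tops of its seven yellow rollers, starting at the open end and going towards the red end stop, so that every roller is made to turn clearly the way the cartons travel. Do not press hard, and do not lift the rail or push it out of place. Leave everything else on the bench alone.

Things in the scene. Friction and masses are not known exactly. Their poses are not given: they have to be found in the camera images.
- rail: roller rail lying loose on the bench in any direction: steel U channel 40 mm wide (45 over its lips), 28 mm high, 0.6 to 1.1 kg, seven yellow rollers in a row, red end stop. Frame: x along the rail from the open inlet end to the red stop (the way cartons travel), z up; origin on the underside below the middle roller. The channel runs from x = -160 to +200 mm, its width along y
- inlet_top (a point): the topmost point of the first roller, at the open inlet end, 36 mm above the bench. Rollers are 28 mm across and 24 mm wide, axles along the rail's y, 22 mm high; their tops stand 8 mm proud of the channel's edges
- outlet_top (a point): the topmost point of the last roller, next to the red stop, 36 mm above the bench; the seven rollers stand 42 mm apart on the straight line between these two points (rail x = -126 to +126 mm)
- stop_top (a point): top centre of the red plastic end stop, 54 mm above the bench; the stop is a block 18 mm long (rail x = 183 to 201 mm) and 48 mm wide
- roller0 (a joint): turn of roller 1 of 7 counted from the inlet end (rad), 0 at the start, positive when its top moves towards the red stop. It is hard plastic on a free-running bearing: it turns under a very light rub and stops soon after
- roller1 (a joint): the same for roller 2 of 7
- roller2 (a joint): the same for roller 3 of 7
- roller3 (a joint): the same for roller 4 of 7
- roller4 (a joint): the same for roller 5 of 7
- roller5 (a joint): the same for roller 6 of 7
- roller6 (a joint): the same for roller 7 of 7 (next to the red stop)
- spare_a: a spare yellow roller standing on its flat face, 28 mm across, 24 mm high; origin under its middle. Not part of the job: leave alone
- spare_b: a second spare yellow roller, the same; origin under its middle. Not part of the job: leave alone
- screwdriver: a screwdriver with an orange handle, 190 mm long, lying along its x axis. Not part of the job: leave alone
- bracket: a bright steel angle bracket, 60 x 40 mm foot, 40 mm high; origin under its middle. Not part of the job: leave alone
- mallet: a rubber mallet with a wooden handle, 270 mm long, lying along its x axis. Not part of the job: leave alone
- drill: a green and black cordless drill driver standing on its battery, 210 mm high; origin under its middle. Not part of the job: leave alone
- tape: a yellow and black tape measure, 72 x 42 x 66 mm; origin under its middle. Not part of the job: leave alone
- cleaner: a red bottle with a white cap, 68 mm across, 190 mm high; origin under its middle. Not part of the job: leave alone

How it is judged:
On the way, in this order (a step that is already met when the one before it is completed fails the run):
1. the first roller, at the open end, has been turned towards the stop while the last one has not yet (value of joint roller0 above 0.35 rad and not (value of joint roller6 above 0.35 rad)), for 0.05 s.
2. the last roller, next to the stop, has been turned towards the stop (value of joint roller6 above 0.35 rad), for 0.05 s.
At the end, for the whole second after the job is handed in: All seven rollers have been turned at least 0.35 rad (20 degrees) towards the red stop; the rail lies flat and at rest, less than 20 mm from where it lay (value of joint each of roller0, roller1, roller2, roller3, roller4, roller5, roller6 above 0.35 rad and distance of rail from where it was at the start of the episode below 0.02 m and angle between rail's own z axis and vertical below 0.05 rad and linear speed of rail below 0.01 m/s); the robot touches nothing.
It fails at once if the fingers press on the rail with more than 35 N (contact force between the fingers and rail above 35 N).
It fails at once if the rail is lifted 8 mm or tipped (height (world z) of rail above 0.008 m or angle between rail's own z axis and vertical above 0.12 rad).
It fails at once if the rail is pushed more than 20 mm out of place (distance of rail from where it was at the start of the episode above 0.02 m).
It fails at once if another thing on the bench is moved more than 15 mm (distance of any of spare_a, spare_b, screwdriver, bracket, mallet, drill, tape, cleaner from where it was at the start of the episode above 0.015 m).
It also fails if it takes over 43 s, if anything falls off the work surface, if the arm or the gripper's body presses on something with over 40 N, if the wrist force passes 120 N, or if a joint passes its speed limit or range.

ROBOT

A 6-joint arm with a two-finger parallel gripper is mounted at the origin on the work surface. World frame = base frame: x ahead of the robot, y to its left, z up, the work surface at z = 0. Lengths are in m, angles in rad, forces in N, time in s.
With the tool pointing down it reaches from about 0.35 to 0.975 m from the base axis. Payload 4.9 kg.
Tool frame: the origin (TCP) lies between the finger pads; the fingertips stand 22 mm ahead of it and the grasp point (between the pads) lies 3 mm ahead of it; z points along the fingers, y is the line along which they close (so a half turn about z gives the same grasp; the last joint's range is limited). The gripper opens to 85 mm and grips with 20 to 120 N. Pads are 22 mm wide; open, the fingers measure 114 mm over their backs; the gripper's body (76 mm by 85 mm) begins 54 mm behind the grasp point. The pads swing forward as they close: fully open they stand 13 mm farther back than shut.
Start: joints at [-1.411, 0.053, 1.613, -0, 1.476, -0.119], TCP at [0.172, -0.601, 0.253] pointing down, gripper open.
Joint ranges: [-3.01, 3.01], [-1.01, 2.22], [0.06, 2.58], [-1.02, 4.17], [0.09, 2.62], [-3.14, 3.14]. Speed limits (rad/s): [2.57, 2.57, 3.14, 3.14, 3.14, 3.14].

INTERFACE

Orientations are given as a unit quaternion [w, x, y, z].
In Python, from plant import state, grab_frame, get_calibration, job_done, recognise, regions_of gives the robot as it stands.
- The arm moves only by the tool apply_moves, never from a script. Its argument "targets" is a list of rows, each an object with "translation": the shift along the tool's x, y, z normalised to -1 to 1, where 1 is 100 mm, a list of three; "twist": the turn about the tool's z normalised to -1 to 1, where 1 is 0.1 rad; "hand": the opening, from 0 (shut) to 1 (fully open). A call has 1 to 8 rows; each row shifts and turns the commanded pose from where the row before left it, along the tool's axes as they then stand; what a row does not reach is not made up. A row lasts 1/10 s, in which the tool goes at most 50 mm and 8.59 degrees, less where a joint would pass 70% of its speed; a pose out of reach is approached as far as the arm can. A call with a number of a shift or a turn outside -1 to 1 is refused whole. A call with a gripper value outside its range is refused whole. The fingers move at their own pace and stop on an object; the grip force is fixed at half the most. Time passes only in rows, so rows that do not move let the fingers close. It gives the time, the measured TCP pose, the force, the opening and the grip force at its end, in the units of the state.
- state(): the state, without advancing time (a new reading comes with each control period).
- grab_frame(name): name is "side" or "top"; returns the picture (420x560x3 uint8, red, green, blue); there is no depth.
- get_calibration(name): a dict with "camera_matrix" (3x3 intrinsics, pixels), "pose" (4x4, takes a point from camera to world coordinates). Camera axes: x right, y up, looking along -z (the intrinsics and any distortion apply to the point x, -y, -z); pixel columns grow to the right and rows downward; lengths in m; the calibration is good to about 2 mm. A picture is of the moment at which its call begins. get_calibration takes no time and is no camera call.
- job_done(): hands the job in; it is judged then, once.
Trained networks look in the newest picture that a camera, given by its name, has taken for a name from the list of things; names that differ only in an ending like _2 or _b are one class to them, and where a whole thing is asked for, a point or a joint stands for the part that bears it (a point fixed in the world has none). Each returns a list of dicts, best first, with "score" (0 to 1); they miss things now and then, are a little off and sometimes report something else, mostly with a low value. They report only what shows in the picture. A call takes as long as a camera call.
- recognise(camera, query): "point" ([x, y, z] in m, in world coordinates, good to about 4 mm: the middle of the surface that is visible of it).
- regions_of(camera, query): "pixels" (420x560 bool, what is visible of it).
The state is a dict: "time": time; "joint_pos": joint angles; "joint_vel": joint speeds; "joint_efforts": joint torques, N m; "tool_pos": TCP position; "tool_rot": TCP orientation; "contact_force": force on the tool from outside, world axes, zero at the start; "ft_torque": the same for the moment, N m; "gripper_width": opening from 0.0 (shut) to 1.0 (fully open); "grasp_force": force on a finger pad.
Only numpy, scipy, OpenCV 4.12 (cv2) and the standard library are available. Lean on these libraries where they do the work, as an engineer would, in place of code of your own. Each camera call takes 0.05 s, during which the arm holds its last target. There are 200 camera calls.

## Working session

There is one attempt and no reset: what is moved stays moved. The work goes in short steps, Python scripts to look and compute and a tool call to move; the robot and the scene stay as the last step left them, time stands still between calls to the robot, and variables do not carry over. Pictures are saved under pics/ and viewed, at most 10 in all, crops included, and the job is handed in when it is done.

Besides the shell and the picture viewer there is one more tool, called after "Emit:" as name(argument=value, ...), one argument or row to a line, values as JSON. apply_moves: Moves the arm, as the interface text tells. Its arguments: {"type":"object","properties":{"targets":{"type":"array"}},"required":["targets"]}

```bash
mkdir -p pics
python3 - <<'E'
from plant import *
import cv2,numpy as np
for c in("top","side"):
    cv2.imwrite(f"pics/{c}0.png",cv2.cvtColor(grab_frame(c),cv2.COLOR_RGB2BGR))
    for q in("inlet_top","outlet_top","stop_top","rail"):
        print(c,q,[(np.round(d["point"],4).tolist(),round(d["score"],2)) for d in recognise(c,q)][:3])
s=state();print(s["time"],s["tool_pos"],s["tool_rot"],s["contact_force"])
print(get_calibration("top"))
E
```

```text
top inlet_top [([0.5859, -0.1023, 0.0252], 0.97), ([0.4817, -0.0732, 0.0207], 0.67), ([0.628, -0.4216, 0.0633], 0.34)]
top outlet_top [([0.5912, -0.103, 0.0297], 0.67)]
top stop_top [([0.591, -0.1025, 0.0314], 0.91), ([0.6249, -0.4197, 0.065], 0.44)]
top rail [([0.5879, -0.103, 0.0299], 0.69)]
side inlet_top [([0.5939, -0.0859, 0.0229], 0.81)]
side outlet_top [([0.5943, -0.0871, 0.0262], 0.95)]
side stop_top [([0.5937, -0.09, 0.0241], 0.62)]
side rail []
0.5 [ 0.17199046 -0.60084438  0.25328064] [-1.01086546e-05  9.90301202e-01  1.38937144e-01  1.02241113e-06] [-0.13543406  0.25642983  0.15223055]
{'camera_matrix': array([[429.91477176,   0.        , 275.21340422],
       [  0.        , 429.91477176, 207.8038318 ],
       [  0.        ,   0.        ,   1.        ]]), 'pose': array([[-0.01310083,  0.99906297, -0.04124978,  0.48299527],
       [-0.99982781, -0.01254635,  0.01367251,  0.00979261],
       [ 0.01314216,  0.0414218 ,  0.99905531,  1.45956341],
       [ 0.        ,  0.        ,  0.        ,  1.        ]])}
```

View pics/top0.png

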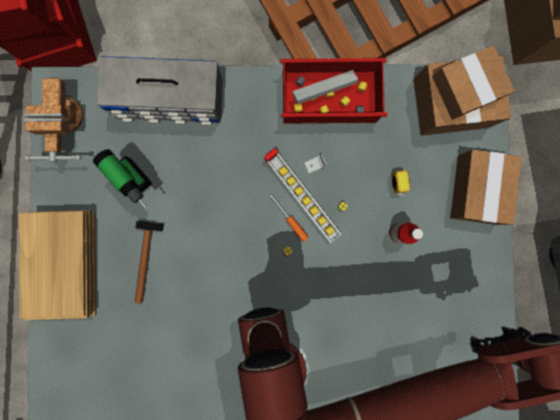

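View pics/side0.png

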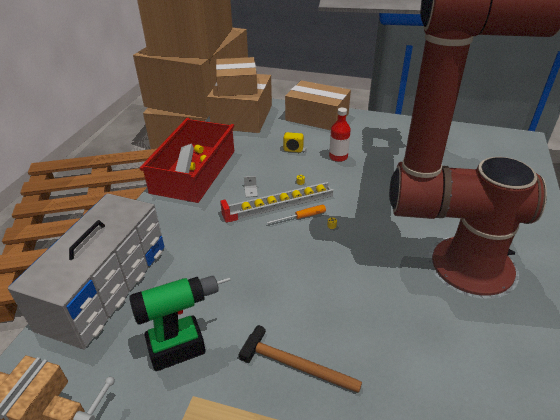

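The top view shows the rail running from its open end near (336,240) to the red stop at (271,155). The screwdriver lies alongside it, with spare rollers at (343,206) and (288,251). The side view agrees. Next I'll locate each roller.

```bash
cat > h.py <<'E'
import numpy as np,cv2
from plant import *
def cast(c,uv,z):
    k=get_calibration(c);K=k["camera_matrix"];P=k["pose"]
    d=np.linalg.inv(K)@np.array([uv[0],uv[1],1.]);d=P[:3,:3]@(d*[1,-1,-1]);o=P[:3,3]
    return o+d*(z-o[2])/d[2]
def proj(c,p):
    k=get_calibration(c);q=np.linalg.inv(k["pose"])@np.r_[p,1];q=k["camera_matrix"]@(q[:3]*[1,-1,-1]);return q[:2]/q[2]
def yellow(im): 
    h=cv2.cvtColor(im,cv2.COLOR_RGB2HSV);return cv2.inRange(h,(18,120,90),(35,255,255))
def red(im):
    h=cv2.cvtColor(im,cv2.COLOR_RGB2HSV);return cv2.inRange(h,(0,150,90),(8,255,255))|cv2.inRange(h,(172,150,90),(180,255,255))
E
python3 - <<'E'
from h import *
for c in("top","side"):
    im=grab_frame(c);m=regions_of(c,"rail")
    print(c,[(r["score"],int(r["pixels"].sum())) for r in m])
    box=(slice(140,250),slice(255,350)) if c=="top" else (slice(165,230),slice(210,345))
    off=np.array([box[1].start,box[0].start])
    for n,f in(("y",yellow),("r",red)):
        N,l,st,ce=cv2.connectedComponentsWithStats(f(im[box]))
        for i in range(1,N):
            if st[i,4]>8:
                uv=ce[i]+off;print(n,st[i,4],uv.round(1),cast(c,uv,.034 if n=="y" else .05).round(4))
    cr=cv2.resize(im[box],None,fx=5,fy=5,interpolation=cv2.INTER_CUBIC)
    cv2.imwrite(f"pics/{c}crop.png",cv2.cvtColor(cr,cv2.COLOR_RGB2BGR))
E
```

```text
top [(0.88, 1503)]
y 57 [282.9 170.5] [ 0.6658 -0.0371  0.034 ]
y 56 [290.7 180.5] [ 0.6322 -0.0623  0.034 ]
y 55 [298.2 190.2] [ 0.5995 -0.0869  0.034 ]
y 55 [305.9 200.1] [ 0.5662 -0.1122  0.034 ]
y 54 [342.4 205.7] [ 0.5461 -0.2332  0.034 ]
y 55 [313.8 210. ] [ 0.5331 -0.1379  0.034 ]
y 55 [321.3 220. ] [ 0.4994 -0.1622  0.034 ]
y 55 [329.1 229.9] [ 0.4662 -0.1874  0.034 ]
y 20 [287.2 248.2] [ 0.4078 -0.0476  0.034 ]
r 85 [270.9 154.1] [0.7186 0.0025 0.05  ]
side [(0.36, 38)]
y 72 [300.3 179.4] [ 0.5398 -0.2053  0.034 ]
y 56 [320.1 187.8] [ 0.467  -0.1781  0.034 ]
y 57 [308.1 190.7] [ 0.5005 -0.1529  0.034 ]
y 57 [296.  193.5] [ 0.5336 -0.1284  0.034 ]
y 60 [283.8 196.5] [ 0.5664 -0.1031  0.034 ]
y 58 [271.1 199.4] [ 0.6001 -0.0779  0.034 ]
y 60 [258.6 202.4] [ 0.6329 -0.0535  0.034 ]
y 61 [245.6 205.4] [ 0.6662 -0.0285  0.034 ]
y 84 [331.8 223. ] [ 0.3964 -0.0211  0.034 ]
r 140 [214.6 171.5] [ 0.8186 -0.1496  0.05  ]
r 176 [227.8 212.1] [0.6985 0.0335 0.05  ]
```

View pics/topcrop.png

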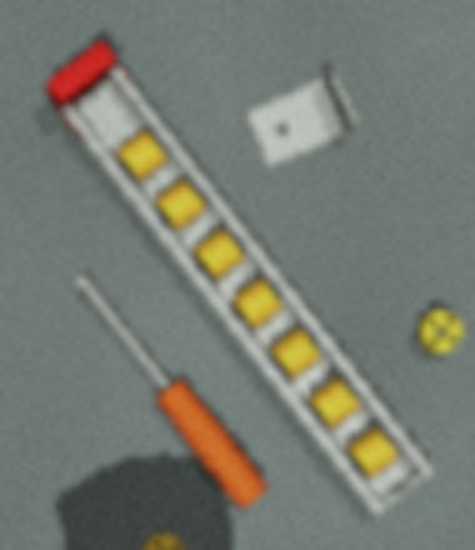

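Seven rollers are found. The top view puts roller 1 at (0.466,-0.187) and roller 7 at (0.666,-0.037). They are 250 mm apart, close to the 252 mm given, at a heading of 0.645 rad. I'll align the tool with the rail, shut the hand and go above roller 1, staying high to clear the bottle.

Emit:
apply_moves(
  targets=[
    {"translation":[0,0,0],"twist":-1,"hand":0},
    {"translation":[0,0,0],"twist":-1,"hand":0},
    {"translation":[0,0,0],"twist":-1,"hand":0},
    {"translation":[0,0,0],"twist":-0.67,"hand":0},
    {"translation":[0.4,-0.13,0],"twist":0,"hand":0},
    {"translation":[0.4,-0.13,0],"twist":0,"hand":0},
    {"translation":[0.4,-0.13,0],"twist":0,"hand":0},
    {"translation":[0.4,-0.13,0],"twist":0,"hand":0},
  ],
)

```text
time: 1.5
tool_pos: [0.2691, -0.4617, 0.2533]
tool_rot: [0.0, 0.948, 0.317, 0.0]
contact_force: [-0.1, -0.4, 0.8]
gripper_width: -0.005
grasp_force: 0.0
```

Emit:
apply_moves(
  targets=[
    {"translation":[0.4,-0.13,0],"twist":0,"hand":0},
    {"translation":[0.4,-0.13,0],"twist":0,"hand":0},
    {"translation":[0.4,-0.13,0],"twist":0,"hand":0},
    {"translation":[0.4,-0.13,0],"twist":0,"hand":0},
    {"translation":[0.4,-0.13,0],"twist":0,"hand":0},
    {"translation":[0.4,-0.13,0],"twist":0,"hand":0},
    {"translation":[0.4,-0.13,0],"twist":0,"hand":0},
    {"translation":[0,0,0],"twist":0,"hand":0},
  ],
)

```text
time: 2.3
tool_pos: [0.4392, -0.2184, 0.2535]
tool_rot: [-0.0, 0.947, 0.32, 0.001]
contact_force: [-0.5, -0.8, 0.8]
gripper_width: -0.007
grasp_force: 0.0
```

```bash
cat >> h.py <<'E'
R1=np.array([.4662,-.1874]);R7=np.array([.6658,-.0371])
def where():
    from scipy.spatial.transform import Rotation as R
    s=state();q=s["tool_rot"];M=R.from_quat([q[1],q[2],q[3],q[0]]).as_matrix()
    u=(R7-R1)/np.linalg.norm(R7-R1);d=s["tool_pos"][:2]-R1
    print("t",s["time"],"pos",s["tool_pos"].round(4),"along/left of rail mm",(1e3*np.array([d@u,u[0]*d[1]-u[1]*d[0]])).round(1),"yaw err",np.arctan2(M[1,0],M[0,0])-np.arctan2(u[1],u[0]),"z axis",M[:,2].round(4))
    print("F",s["contact_force"].round(2),"g",s["gripper_width"])
E
python3 -c "
from h import *
where()"
```

```text
t 2.3 pos [ 0.4392 -0.2184  0.2535] along/left of rail mm [-40.2  -8.5] yaw err 0.006546979623307192 z axis [ 0.0011  0.001  -1.    ]
F [-0.49 -0.8   0.83] g -0.0071011099168128405
```

Emit:
apply_moves(
  targets=[
    {"translation":[0.18,-0.04,0.3],"twist":0,"hand":0},
    {"translation":[0.18,-0.045,0.4],"twist":0,"hand":0},
    {"translation":[0,0,0.4],"twist":0,"hand":0},
    {"translation":[0,0,0.4],"twist":0,"hand":0},
    {"translation":[0,0,0.25],"twist":0,"hand":0},
    {"translation":[0,0,0],"twist":0,"hand":0},
    {"translation":[0,0,0],"twist":0,"hand":0},
  ],
)

```text
time: 3.0
tool_pos: [0.4609, -0.194, 0.0788]
tool_rot: [0.0, 0.948, 0.317, -0.0]
contact_force: [0.3, 0.2, 0.6]
gripper_width: -0.0
grasp_force: 0.0
```

```bash
python3 -c "
from h import *
where()
a=grab_frame('side')[130:250,200:360];b=grab_frame('top')[140:260,250:410]
cv2.imwrite('pics/near.png',cv2.cvtColor(np.vstack([cv2.resize(i,(400,300),interpolation=2) for i in (a,b)]),cv2.COLOR_RGB2BGR))"
```

```text
t 3.0 pos [ 0.4609 -0.194   0.0788] along/left of rail mm [-8.2 -2.1] yaw err -0.00030297577783855445 z axis [-1.e-04 -1.e-04 -1.e+00]
F [0.31 0.19 0.56] g -0.00013014313146580202
```

View pics/near.png

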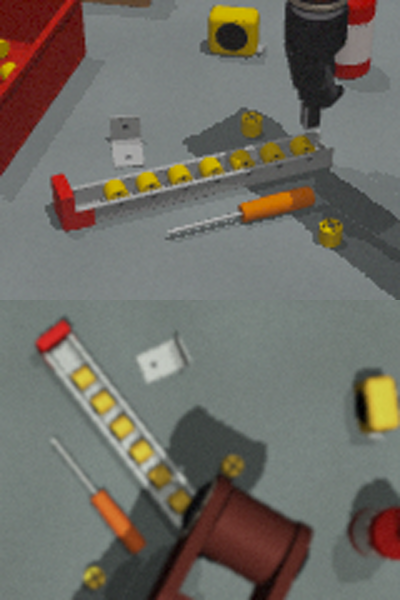

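The finger is just above roller 1, and the rail has not moved. I'll feel downwards for contact.

Emit:
apply_moves(
  targets=[
    {"translation":[0.02,-0.02,0.1],"twist":0,"hand":0},
    {"translation":[0,0,0.07],"twist":0,"hand":0},
    {"translation":[0,0,0],"twist":0,"hand":0},
    {"translation":[0,0,0],"twist":0,"hand":0},
  ],
)

```text
time: 3.5
tool_pos: [0.4612, -0.1904, 0.061]
tool_rot: [-0.0, 0.948, 0.317, -0.0]
contact_force: [0.5, 0.7, 1.3]
gripper_width: -0.001
grasp_force: 0.0
```

Emit:
apply_moves(
  targets=[
    {"translation":[0,0,0.01],"twist":0,"hand":0},
    {"translation":[0,0,0.01],"twist":0,"hand":0},
    {"translation":[0,0,0],"twist":0,"hand":0},
  ],
)

```text
time: 3.8
tool_pos: [0.4614, -0.1906, 0.0593]
tool_rot: [-0.0, 0.948, 0.317, 0.0]
contact_force: [-0.7, -0.3, 0.1]
gripper_width: 0.005
grasp_force: 0.0
```

Emit:
apply_moves(
  targets=[
    {"translation":[0,0,0.01],"twist":0,"hand":0},
    {"translation":[0,0,0],"twist":0,"hand":0},
  ],
)

```text
time: 4.0
tool_pos: [0.4613, -0.1906, 0.0582]
tool_rot: [-0.0, 0.948, 0.317, -0.0]
contact_force: [-0.3, -0.7, 1.0]
gripper_width: -0.004
grasp_force: 0.0
```

Emit:
apply_moves(
  targets=[
    {"translation":[0,0,0.005],"twist":0,"hand":0},
    {"translation":[0,0,0],"twist":0,"hand":0},
  ],
)

```text
time: 4.2
tool_pos: [0.4615, -0.1906, 0.058]
tool_rot: [-0.0, 0.948, 0.317, 0.0]
contact_force: [-0.4, 1.6, 1.0]
gripper_width: -0.002
grasp_force: 0.7
```

Emit:
apply_moves(
  targets=[
    {"translation":[0,0,0.005],"twist":0,"hand":0},
    {"translation":[0,0,0],"twist":0,"hand":0},
  ],
)

```text
time: 4.4
tool_pos: [0.4616, -0.1905, 0.0579]
tool_rot: [-0.0, 0.948, 0.317, 0.0]
contact_force: [-2.3, 1.2, 4.5]
gripper_width: 0.001
grasp_force: 2.4
```

Emit:
apply_moves(
  targets=[
    {"translation":[0,0,0.005],"twist":0,"hand":0},
    {"translation":[0,0,0],"twist":0,"hand":0},
  ],
)

```text
time: 4.6
tool_pos: [0.4618, -0.1905, 0.0578]
tool_rot: [-0.0, 0.948, 0.317, 0.0]
contact_force: [-2.5, 2.4, 7.9]
gripper_width: 0.002
grasp_force: 4.0
```

Contact is at TCP z 0.058, with a stiffness of about 7 N/mm. I'll ease off 0.5 mm and rub roller 1.

Emit:
apply_moves(
  targets=[
    {"translation":[0.02,0,-0.005],"twist":0,"hand":0},
    {"translation":[0.04,0,0],"twist":0,"hand":0},
    {"translation":[0.04,0,0],"twist":0,"hand":0},
    {"translation":[0.04,0,0],"twist":0,"hand":0},
    {"translation":[0.04,0,0],"twist":0,"hand":0},
    {"translation":[0,0,0],"twist":0,"hand":0},
  ],
)

```text
time: 5.2
tool_pos: [0.4761, -0.1796, 0.0571]
tool_rot: [0.0, 0.948, 0.318, 0.0]
contact_force: [0.7, 0.2, 1.4]
gripper_width: -0.002
grasp_force: 1.0
```

```bash
cat >> h.py <<'E'
def rail():
    im=grab_frame("top")[140:250,255:350];N,l,st,ce=cv2.connectedComponentsWithStats(yellow(im))
    for i in range(1,N):
        if st[i,4]>8:print("y",st[i,4],(ce[i]+[255,140]).round(1))
E
python3 -c "
from h import *
where();rail()
a=grab_frame('side')[130:250,200:360]
cv2.imwrite('pics/r1.png',cv2.cvtColor(cv2.resize(a,(800,600),interpolation=2),cv2.COLOR_RGB2BGR))"
```

```text
t 5.2 pos [ 0.4761 -0.1796  0.0571] along/left of rail mm [12.6  0.3] yaw err 0.0009196063192500326 z axis [ 5.e-04 -4.e-04 -1.e+00]
F [0.72 0.15 1.39] g -0.0015398338797103148
y 57 [282.9 170.5]
y 56 [290.7 180.5]
y 55 [298.3 190.3]
y 58 [306.2 200.1]
y 55 [342.7 205.8]
y 56 [314. 210.]
y 17 [286.6 248.1]
```

View pics/r1.png

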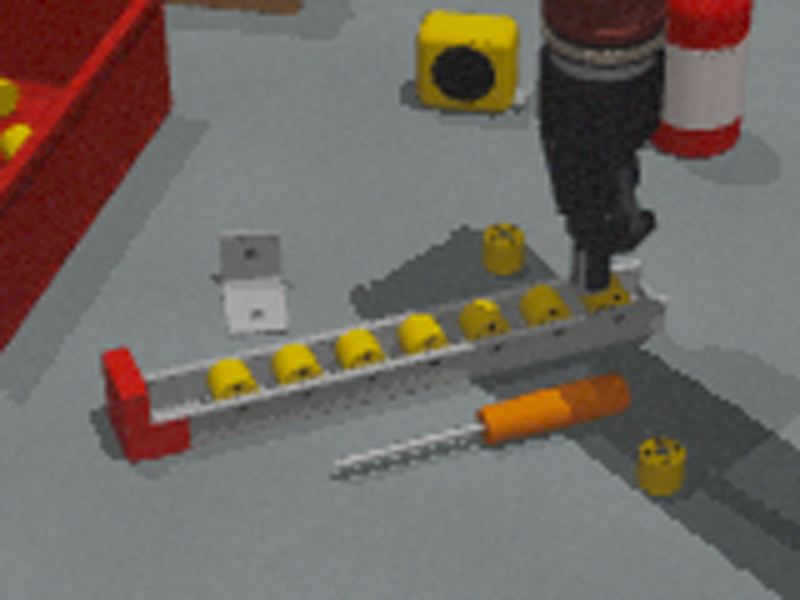

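The finger now sits past roller 1, around (595,270), and the rail has not moved. Force is light, so I'll carry on.

Emit:
apply_moves(
  targets=[
    {"translation":[0.05,0,-0.002],"twist":0,"hand":0},
    {"translation":[0.05,0,0],"twist":0,"hand":0},
    {"translation":[0.05,0,0],"twist":0,"hand":0},
    {"translation":[0.05,0,0],"twist":0,"hand":0},
    {"translation":[0.05,0,0],"twist":0,"hand":0},
  ],
)

```text
time: 5.8
tool_pos: [0.4962, -0.1643, 0.0579]
tool_rot: [-0.0, 0.948, 0.317, 0.0]
contact_force: [-1.1, 1.6, 4.4]
gripper_width: 0.003
grasp_force: 1.8
```

Emit:
apply_moves(
  targets=[
    {"translation":[0.05,0,0],"twist":0,"hand":0},
  ],
)

```text
time: 5.9
tool_pos: [0.5003, -0.1612, 0.0579]
tool_rot: [-0.0, 0.948, 0.317, 0.0]
contact_force: [-1.7, 1.7, 4.3]
gripper_width: -0.001
grasp_force: 2.3
```

Emit:
apply_moves(
  targets=[
    {"translation":[0.05,0,0],"twist":0,"hand":0},
    {"translation":[0.05,0,0],"twist":0,"hand":0},
  ],
)

```text
time: 6.1
tool_pos: [0.5082, -0.1553, 0.0577]
tool_rot: [0.0, 0.948, 0.317, 0.0]
contact_force: [0.1, -0.0, 0.7]
gripper_width: 0.004
grasp_force: 0.3
```

```bash
python3 -c "
from h import *
where();rail()"
```

```text
t 6.1 pos [ 0.5082 -0.1553  0.0577] along/left of rail mm [52.9  0.3] yaw err 0.0004676425445946375 z axis [ 5.e-04  0.e+00 -1.e+00]
F [ 0.12 -0.05  0.73] g 0.003514930204373654
y 57 [282.9 170.5]
y 56 [290.7 180.5]
y 55 [298.3 190.3]
y 58 [306.3 200.2]
y 25 [343.5 204. ]
y 22 [328.4 232. ]
```

Contact on roller 2 was a steady 4 N or so, and the rail stayed put. On to rollers 3–7 the same way.

Emit:
apply_moves(
  targets=[
    {"translation":[0.05,0,0],"twist":0,"hand":0},
    {"translation":[0.05,0,0],"twist":0,"hand":0},
    {"translation":[0.05,0,0],"twist":0,"hand":0},
    {"translation":[0.05,0,0],"twist":0,"hand":0},
    {"translation":[0.05,0,0],"twist":0,"hand":0},
    {"translation":[0.05,0,0],"twist":0,"hand":0},
  ],
)

```text
time: 6.75
tool_pos: [0.5322, -0.1372, 0.058]
tool_rot: [-0.0, 0.948, 0.317, 0.0]
contact_force: [-1.3, 0.5, 3.3]
gripper_width: -0.001
grasp_force: 2.0
```

Emit:
apply_moves(
  targets=[
    {"translation":[0.05,0,0],"twist":0,"hand":0},
    {"translation":[0.05,0,0],"twist":0,"hand":0},
    {"translation":[0.05,0,0],"twist":0,"hand":0},
    {"translation":[0.05,0,0],"twist":0,"hand":0},
    {"translation":[0.05,0,0],"twist":0,"hand":0},
    {"translation":[0.05,0,0],"twist":0,"hand":0},
    {"translation":[0.05,0,0],"twist":0,"hand":0},
    {"translation":[0.05,0,0],"twist":0,"hand":0},
  ],
)

```text
time: 7.55
tool_pos: [0.5641, -0.1132, 0.0579]
tool_rot: [-0.0, 0.948, 0.317, 0.0]
contact_force: [-1.3, 1.3, 3.6]
gripper_width: 0.001
grasp_force: 1.9
```

```bash
python3 -c "
from h import *
where();rail()"
```

```text
t 7.55 pos [ 0.5641 -0.1132  0.0579] along/left of rail mm [122.9   0.4] yaw err 0.00024277809065753608 z axis [ 3.e-04  4.e-04 -1.e+00]
F [-1.32  1.29  3.65] g 0.0009795872978805432
y 57 [282.9 170.5]
y 53 [290.4 180.5]
y 55 [342.4 205.7]
y 14 [313.8 212.4]
y 42 [320.4 219.9]
y 19 [331.3 230.4]
```

Emit:
apply_moves(
  targets=[
    {"translation":[0.05,0,0],"twist":0,"hand":0},
    {"translation":[0.05,0,0],"twist":0,"hand":0},
    {"translation":[0.05,0,0],"twist":0,"hand":0},
    {"translation":[0.05,0,0],"twist":0,"hand":0},
    {"translation":[0.05,0,0],"twist":0,"hand":0},
    {"translation":[0.05,0,0],"twist":0,"hand":0},
    {"translation":[0.05,0,0],"twist":0,"hand":0},
    {"translation":[0.05,0,0],"twist":0,"hand":0},
  ],
)

```text
time: 8.4
tool_pos: [0.5961, -0.0891, 0.058]
tool_rot: [-0.0, 0.948, 0.317, 0.0]
contact_force: [-1.5, 2.7, 2.0]
gripper_width: 0.002
grasp_force: 1.0
```

Emit:
apply_moves(
  targets=[
    {"translation":[0.05,0,0],"twist":0,"hand":0},
    {"translation":[0.05,0,0],"twist":0,"hand":0},
    {"translation":[0.05,0,0],"twist":0,"hand":0},
    {"translation":[0.05,0,0],"twist":0,"hand":0},
    {"translation":[0.05,0,0],"twist":0,"hand":0},
    {"translation":[0.05,0,0],"twist":0,"hand":0},
    {"translation":[0.05,0,0],"twist":0,"hand":0},
    {"translation":[0.05,0,0],"twist":0,"hand":0},
  ],
)

```text
time: 9.2
tool_pos: [0.6279, -0.0651, 0.058]
tool_rot: [-0.0, 0.948, 0.317, -0.0]
contact_force: [-1.4, 1.0, 2.7]
gripper_width: -0.001
grasp_force: 1.4
```

Emit:
apply_moves(
  targets=[
    {"translation":[0.05,0,0],"twist":0,"hand":0},
    {"translation":[0.05,0,0],"twist":0,"hand":0},
    {"translation":[0.05,0,0],"twist":0,"hand":0},
    {"translation":[0.05,0,0],"twist":0,"hand":0},
    {"translation":[0.05,0,0],"twist":0,"hand":0},
    {"translation":[0.05,0,0],"twist":0,"hand":0},
    {"translation":[0.05,0,0],"twist":0,"hand":0},
    {"translation":[0.05,0,0],"twist":0,"hand":0},
  ],
)

```text
time: 10.0
tool_pos: [0.6596, -0.0412, 0.0576]
tool_rot: [-0.0, 0.948, 0.317, -0.0]
contact_force: [-1.7, 0.1, 6.0]
gripper_width: 0.001
grasp_force: 2.9
```

```bash
python3 -c "
from h import *
where();rail()"
```

```text
t 10.0 pos [ 0.6596 -0.0412  0.0576] along/left of rail mm [242.5   0.4] yaw err 0.00038840479102275616 z axis [-6.e-04 -2.e-04 -1.e+00]
F [-1.69  0.11  6.01] g 0.0009408340280008719
y 38 [291.3 181.3]
y 16 [296.4 189. ]
y 45 [306.6 200.3]
y 53 [342.4 205.6]
y 56 [313.9 210. ]
y 56 [321.4 219.9]
y 57 [329. 230.]
```

The rail is still where it was. I'll finish roller 7 and lift off.

Emit:
apply_moves(
  targets=[
    {"translation":[0.05,0,0],"twist":0,"hand":0},
    {"translation":[0.05,0,0],"twist":0,"hand":0},
    {"translation":[0.05,0,0],"twist":0,"hand":0},
    {"translation":[0.05,0,0],"twist":0,"hand":0},
    {"translation":[0.05,0,-0.05],"twist":0,"hand":0},
    {"translation":[0,0,-0.4],"twist":0,"hand":0},
    {"translation":[0,0,-0.4],"twist":0,"hand":0},
    {"translation":[0,0,-0.4],"twist":0,"hand":0},
  ],
)

```text
time: 10.85
tool_pos: [0.679, -0.0261, 0.183]
tool_rot: [-0.0, 0.948, 0.317, -0.001]
contact_force: [0.8, -0.3, 0.2]
gripper_width: 0.003
grasp_force: 0.0
```

Emit:
apply_moves(
  targets=[
    {"translation":[-0.4,0,-0.2],"twist":0,"hand":0},
    {"translation":[-0.4,0,-0.2],"twist":0,"hand":0},
    {"translation":[-0.4,0,0],"twist":0,"hand":0},
    {"translation":[-0.4,0,0],"twist":0,"hand":0},
    {"translation":[-0.4,0,0],"twist":0,"hand":0},
    {"translation":[-0.4,0,0],"twist":0,"hand":0},
    {"translation":[-0.4,0,0],"twist":0,"hand":0},
    {"translation":[0,0,0],"twist":0,"hand":0},
  ],
)

```text
time: 11.65
tool_pos: [0.4531, -0.1967, 0.2221]
tool_rot: [0.0, 0.949, 0.315, -0.001]
contact_force: [0.3, 0.9, 0.6]
gripper_width: -0.006
grasp_force: 0.0
```

```bash
python3 -c "
from h import *
where();rail()
b=cv2.cvtColor(grab_frame('side'),cv2.COLOR_RGB2BGR);a=cv2.imread('pics/side0.png')
cv2.imwrite('pics/cmp.png',np.vstack([cv2.resize(i[170:225,215:345],(800,300),interpolation=2) for i in (a,b)]))"
```

```text
t 11.65 pos [ 0.4531 -0.1967  0.2221] along/left of rail mm [-16.1   0.5] yaw err -0.004071192979428484 z axis [-1.3e-03 -8.0e-04 -1.0e+00]
F [0.31 0.9  0.59] g -0.0061413126228716825
y 57 [282.9 170.5]
y 57 [290.6 180.5]
y 56 [298.2 190.3]
y 55 [305.9 200.1]
y 55 [342.7 205.6]
y 55 [313.9 209.9]
y 56 [321.5 220. ]
y 40 [328.4 229.7]
y 19 [287.  248.1]
```

View pics/cmp.png

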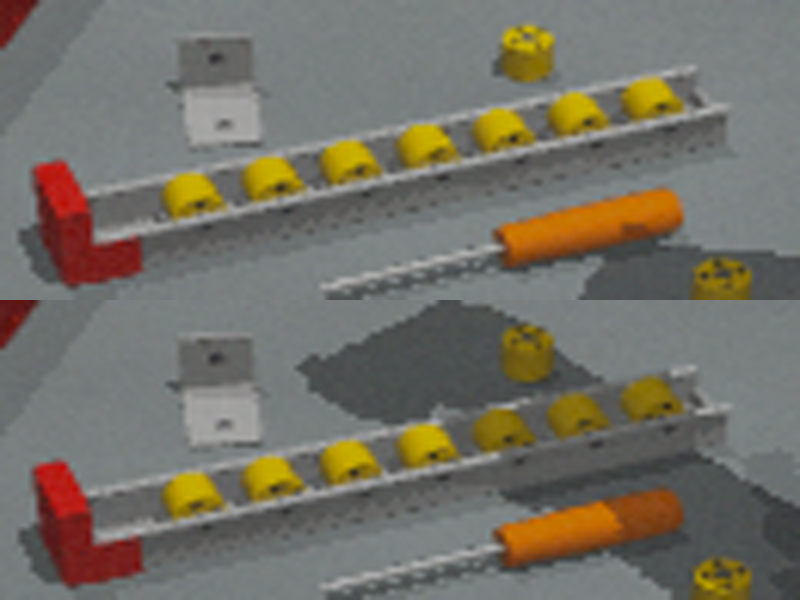

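Nothing has shifted, but at this resolution the picture can't show how far each roller turned. There is plenty of time, so I'll make a second light pass for margin, coming down just before roller 1.

Emit:
apply_moves(
  targets=[
    {"translation":[-0.12,0,0.3],"twist":0,"hand":0},
    {"translation":[0,0,0.4],"twist":0,"hand":0},
    {"translation":[0,0,0.4],"twist":0,"hand":0},
    {"translation":[0,0,0.3],"twist":0,"hand":0},
    {"translation":[0,0,0],"twist":0,"hand":0},
    {"translation":[0,0,0],"twist":0,"hand":0},
    {"translation":[0,0,0],"twist":0,"hand":0},
  ],
)

```text
time: 12.45
tool_pos: [0.448, -0.2026, 0.0849]
tool_rot: [0.001, 0.948, 0.318, 0.001]
contact_force: [0.9, -0.1, 0.2]
gripper_width: -0.001
grasp_force: 0.0
```

```bash
python3 -c "
from h import *
where()"
```

```text
t 12.45 pos [ 0.448  -0.2026  0.0849] along/left of rail mm [-23.7  -1.2] yaw err 0.0012273967212661496 z axis [ 0.0033 -0.0021 -1.    ]
F [ 0.92 -0.15  0.17] g -0.0008132677837018131
```

Emit:
apply_moves(
  targets=[
    {"translation":[-0.04,-0.01,0.15],"twist":0,"hand":0},
    {"translation":[0,0,0.1],"twist":0,"hand":0},
    {"translation":[0,0,0],"twist":0,"hand":0},
    {"translation":[0,0,0],"twist":0,"hand":0},
    {"translation":[0,0,0],"twist":0,"hand":0},
  ],
)

```text
time: 12.95
tool_pos: [0.4426, -0.2038, 0.0578]
tool_rot: [0.0, 0.948, 0.317, 0.0]
contact_force: [-0.7, 0.2, -0.5]
gripper_width: -0.001
grasp_force: 0.0
```

```bash
python3 -c "
from h import *
where()"
```

```text
t 12.95 pos [ 0.4426 -0.2038  0.0578] along/left of rail mm [-28.8   1.1] yaw err 0.00027279073464370196 z axis [ 4.e-04 -3.e-04 -1.e+00]
F [-0.71  0.23 -0.54] g -0.0005012940050246295
```

Emit:
apply_moves(
  targets=[
    {"translation":[0,0,0.005],"twist":0,"hand":0},
    {"translation":[0.06,0,0],"twist":0,"hand":0},
    {"translation":[0.06,0,0],"twist":0,"hand":0},
    {"translation":[0.06,0,0],"twist":0,"hand":0},
    {"translation":[0.06,0,0],"twist":0,"hand":0},
    {"translation":[0.06,0,0],"twist":0,"hand":0},
    {"translation":[0.06,0,0],"twist":0,"hand":0},
  ],
)

```text
time: 13.65
tool_pos: [0.4721, -0.1815, 0.0579]
tool_rot: [0.0, 0.948, 0.317, 0.0]
contact_force: [-0.9, 1.6, 4.6]
gripper_width: -0.001
grasp_force: 1.9
```

Emit:
apply_moves(
  targets=[
    {"translation":[0.06,0,0],"twist":0,"hand":0},
    {"translation":[0.06,0,0],"twist":0,"hand":0},
    {"translation":[0.06,0,0],"twist":0,"hand":0},
    {"translation":[0.06,0,0],"twist":0,"hand":0},
    {"translation":[0.06,0,0],"twist":0,"hand":0},
    {"translation":[0.06,0,0],"twist":0,"hand":0},
    {"translation":[0.06,0,0],"twist":0,"hand":0},
  ],
)

```text
time: 14.35
tool_pos: [0.5054, -0.1561, 0.0579]
tool_rot: [-0.0, 0.948, 0.317, 0.0]
contact_force: [-1.6, 2.0, 5.3]
gripper_width: 0.001
grasp_force: 2.4
```

Emit:
apply_moves(
  targets=[
    {"translation":[0.06,0,0],"twist":0,"hand":0},
    {"translation":[0.06,0,0],"twist":0,"hand":0},
    {"translation":[0.06,0,0],"twist":0,"hand":0},
    {"translation":[0.06,0,0],"twist":0,"hand":0},
    {"translation":[0.06,0,0],"twist":0,"hand":0},
    {"translation":[0.06,0,0],"twist":0,"hand":0},
    {"translation":[0.06,0,0],"twist":0,"hand":0},
  ],
)

```text
time: 15.05
tool_pos: [0.5389, -0.1308, 0.0579]
tool_rot: [-0.0, 0.948, 0.317, 0.0]
contact_force: [-1.1, 2.1, 4.4]
gripper_width: 0.001
grasp_force: 2.2
```

Emit:
apply_moves(
  targets=[
    {"translation":[0.06,0,0],"twist":0,"hand":0},
    {"translation":[0.06,0,0],"twist":0,"hand":0},
    {"translation":[0.06,0,0],"twist":0,"hand":0},
    {"translation":[0.06,0,0],"twist":0,"hand":0},
    {"translation":[0.06,0,0],"twist":0,"hand":0},
    {"translation":[0.06,0,0],"twist":0,"hand":0},
    {"translation":[0.06,0,0],"twist":0,"hand":0},
  ],
)

```text
time: 15.75
tool_pos: [0.5726, -0.1056, 0.0579]
tool_rot: [-0.0, 0.948, 0.317, 0.0]
contact_force: [-1.1, 0.9, 4.7]
gripper_width: -0.001
grasp_force: 2.0
```

Emit:
apply_moves(
  targets=[
    {"translation":[0.06,0,0],"twist":0,"hand":0},
    {"translation":[0.06,0,0],"twist":0,"hand":0},
    {"translation":[0.06,0,0],"twist":0,"hand":0},
    {"translation":[0.06,0,0],"twist":0,"hand":0},
    {"translation":[0.06,0,0],"twist":0,"hand":0},
    {"translation":[0.06,0,0],"twist":0,"hand":0},
    {"translation":[0.06,0,0],"twist":0,"hand":0},
  ],
)

```text
time: 16.45
tool_pos: [0.6061, -0.0803, 0.058]
tool_rot: [-0.0, 0.948, 0.317, 0.0]
contact_force: [-0.8, 1.5, 3.7]
gripper_width: -0.002
grasp_force: 1.9
```

```bash
python3 -c "
from h import *
where();rail()"
```

```text
t 16.45 pos [ 0.6061 -0.0803  0.058 ] along/left of rail mm [176.2   1.4] yaw err 0.000254072464641375 z axis [ 7.e-04  6.e-04 -1.e+00]
F [-0.8   1.51  3.66] g -0.002259220898878978
y 50 [306.1 200.3]
y 54 [342.4 205.7]
y 55 [321.5 220. ]
y 54 [329.1 230. ]
```

Emit:
apply_moves(
  targets=[
    {"translation":[0.06,0,0],"twist":0,"hand":0},
    {"translation":[0.06,0,0],"twist":0,"hand":0},
    {"translation":[0.06,0,0],"twist":0,"hand":0},
    {"translation":[0.06,0,0],"twist":0,"hand":0},
    {"translation":[0.06,0,0],"twist":0,"hand":0},
    {"translation":[0.06,0,0],"twist":0,"hand":0},
    {"translation":[0.06,0,0],"twist":0,"hand":0},
    {"translation":[0.06,0,0],"twist":0,"hand":0},
  ],
)

```text
time: 17.3
tool_pos: [0.6443, -0.0517, 0.0572]
tool_rot: [0.0, 0.948, 0.317, 0.0]
contact_force: [0.3, -0.2, -0.1]
gripper_width: -0.005
grasp_force: 0.0
```

Emit:
apply_moves(
  targets=[
    {"translation":[0.06,0,0],"twist":0,"hand":0},
    {"translation":[0.06,0,0],"twist":0,"hand":0},
    {"translation":[0.06,0,0],"twist":0,"hand":0},
    {"translation":[0.06,0,0],"twist":0,"hand":0},
    {"translation":[0.06,0,0],"twist":0,"hand":0},
    {"translation":[0.06,0,0],"twist":0,"hand":0},
    {"translation":[0.05,0,0],"twist":0,"hand":0},
    {"translation":[0.04,0,-0.1],"twist":0,"hand":0},
  ],
)

```text
time: 18.1
tool_pos: [0.6784, -0.0245, 0.0649]
tool_rot: [-0.001, 0.948, 0.317, -0.002]
contact_force: [0.3, -0.5, 0.3]
gripper_width: 0.001
grasp_force: 0.0
```

Emit:
apply_moves(
  targets=[
    {"translation":[0,0,-0.4],"twist":0,"hand":0},
    {"translation":[0,0,-0.4],"twist":0,"hand":0},
    {"translation":[0,0,-0.4],"twist":0,"hand":0},
    {"translation":[0,0,0],"twist":0,"hand":0},
    {"translation":[0,0,0],"twist":0,"hand":0},
    {"translation":[0,0,0],"twist":0,"hand":0},
  ],
)

```text
time: 18.7
tool_pos: [0.6787, -0.0248, 0.1853]
tool_rot: [-0.001, 0.948, 0.317, -0.001]
contact_force: [-0.9, 0.3, -1.2]
gripper_width: -0.0
grasp_force: 0.0
```

```bash
python3 -c "
from h import *
where();rail()
print(job_done())"
```

```text
t 18.7 pos [ 0.6787 -0.0248  0.1853] along/left of rail mm [267.5   2.1] yaw err 0.0002388078903765578 z axis [-2.8e-03  3.0e-04 -1.0e+00]
F [-0.9   0.3  -1.25] g -0.0001916875248728367
y 47 [283.  170.7]
y 49 [290.6 180.2]
y 57 [305.8 200.1]
y 54 [342.4 205.7]
y 56 [313.9 210. ]
y 56 [321.4 219.9]
y 55 [329.1 229.9]
the job is handed in; nothing more can be done
None
```

Job handed in at 18.7 s: I rubbed all seven rollers twice from the open end to the red stop with force readings of 8 N or less, and the rail did not visibly move; the pictures could not show how far each roller turned, and no verdict came back.

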